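# Lock the toner cartridge into its service stand with the ball-lock pin

## Robot

A 7-joint arm with a two-finger parallel gripper is mounted at the origin on the work surface. World frame = base frame: x ahead of the robot, y to its left, z up, the work surface at z = 0. Lengths are in mm, angles in rad, forces in N, time in s.
With the tool pointing down it reaches from about 425 to 875 mm from the base axis. Payload 9.9 kg.
Tool frame: the origin (TCP) lies on the centre line of the jaws, within the pads' length; the fingertips stand tcp_to_tips ahead of it and the grasp point (between the pads) lies 6 mm ahead of it (tcp_to_tips is the distance from the TCP to the fingertips, in mm); z points along the fingers, y is the line along which they close (so a half turn about z gives the same grasp; the last joint's range is limited). The gripper opens to 85 mm and grips with 20 to 120 N. Pads are 22 mm wide; open, the fingers measure 114 mm over their backs; the gripper's body (76 mm by 85 mm) begins 54 mm behind the grasp point. The pads swing forward as they close: fully open they stand 13 mm farther back than shut.
Start: joints at [-1.391, 0.576, 0.025, 1.437, -0.015, 1.129, -0.057], TCP at [176, 651.655, 256.289] pointing down, gripper open.
Joint ranges: [-2.76, 2.76], [-0.34, 2.15], [-1.52, 1.57], [0.19, 2.46], [-1.09, 4.23], [0.17, 1.99], [-2.82, 2.82]. Speed limits (rad/s): [2.22, 2.22, 3.01, 3.01, 3.14, 3.14, 3.14].

## Interface

Orientations are given as a unit quaternion [x, y, z, w].
In Python, from plant import * gives the robot as it stands.
- The arm moves only by the tool play_rows, never from a script. Its argument "steps" is a list that holds one entry, the list of rows, each a list of 7 numbers: the shift along the tool's x, y, z in units of 1000 mm (1.0 is 1000 mm), then the turn, a rotation vector about the tool's x, y, z in units of 180 degrees (1.0 is 180 degrees), then the gripper command: -1 is shut, 1 is fully open, values between are in proportion. A call has 1 to 12 rows; each row is the pose to reach, as a shift and turn from the pose commanded when the call began, along the tool's axes at that moment, turning the shorter way round; what a row does not reach only later rows make up. A row lasts 1/12 s, in which the tool goes at most 41.7 mm and 7.16 degrees, less where a joint would pass 70% of its speed; a pose out of reach is approached as far as the arm can. A call with a number of a shift or a turn outside -1 to 1 is refused whole. A call with a gripper value outside its range is refused whole. The fingers move at their own pace and stop on an object; "force" is the grip in N (left out, the last holds). Time passes only in rows, so rows that repeat a pose let the fingers close. It gives the time, the measured TCP pose, the force, the opening and the grip force at its end, in the units of the state.
- read_state(): the state, without advancing time (a new reading comes with each control period).
- capture(name): name is "scene" or "top"; returns (picture, depth): 420x560x3 uint8, blue, green, red; 420x560 float32, mm along the optical axis (not along the pixel's ray), 0 where there is no reading.
- camera_info(name): a dict with "fx", "fy", "cx", "cy" (pixels), "R" (3x3) and "t" (3): a world point X has camera coordinates R X + t. Camera axes: x right, y down, z forward; pixel columns grow to the right and rows downward; lengths in mm; the calibration is good to about 2 mm. A picture is of the moment at which its call begins. camera_info takes no time and is no camera call.
- hand_in(): hands the job in; it is judged then, once.
The state is a dict: "time": time; "joints": joint angles; "dq": joint speeds; "joint_efforts": joint torques, N m; "tcp_pos": TCP position; "tool_rot": TCP orientation; "force": force on the tool from outside, world axes, zero at the start; "wrist_torque": the same for the moment, N m; "width": finger opening in mm; "grip_force": force on a finger pad.
Only numpy, scipy, OpenCV 4.12 (cv2) and the standard library are available. Lean on these libraries where they do the work, as an engineer would, in place of code of your own. Each camera call takes 0.05 s, during which the arm holds its last target. There are 200 camera calls.

## Task

Lock the toner cartridge down in its service stand: swing the hold-down bar over the cartridge until you feel it come gently up against the latch's column, then take the ball-lock pin from the wooden tool block and, keeping its thumb button held in, feel for the latch's bore and ease the pin straight down through latch and bar until its shoulder sits fully home. Then let go, so that the button springs out and the pin is locked. Never ram the bar or force the pin (no more than 40 N on the stand), and leave the cartridge, the drift and the other things on the bench where they are.

Things in the scene. Friction and masses are not known exactly. Their poses are not given: they have to be found in the camera images.
- stand: Aluminium service stand fixed to the bench: base plate 250 (x) x 300 (y) x 12 mm, a toner cartridge lying in it along y, a hinge post with the steel hold-down bar at x = +87.5 mm, y = 0, a latch post at x = -87.5 mm. Origin: centre of the base plate's underside, on the bench; z up.
- latch_nominal (a point): NOMINAL centre of the latch's bore, on its upper plate's top, 111 mm above the bench. The post is slot-bolted: the real bore is off by up to 5 mm along the stand's x and 6 mm along its y, either way: feel for it. Two 40 x 40 x 10 mm plates, bore 15.5 mm diameter, sharp-edged; lower plate at 79 to 89 mm height, open below. Column on the +y side, its inner face 15.5 mm from the bore's axis; the mouth for the bar faces -y.
- hinge (a point): Point on the bar's vertical hinge axis, 100 mm above the bench (the level of the bar's upper face).
- bar (a joint): Hold-down bar's angle, rad: 0 = pointing along the stand's -x, square across the cartridge; positive = swung open, anticlockwise from above (towards the stand's -y). Starts 1.0 to 1.5 open, about 1 N at the knob moves it, stays where left. The latch's column stops it at about 0 (at most 0.04 either way, as the post stands) with its slot over the bore within 1 mm.
- bar_knob (a point): On the axis of the bar's upright black knob, 124 mm above the bench, 112 mm from the hinge. Knob: 18 mm diameter, from 104 to 138 mm above the bench, on a 10 mm stem. The bar is 24 mm wide; underside 90, upper face 100 mm above the bench.
- bar_eye (a point): Centre of the slotted eye in the bar's end, at its upper face (100 mm above the bench), 175 mm from the hinge: a slot through the bar, 27.5 mm along the bar (this point's x) by 15.5 mm across it (y), in a 52 x 30 mm end. With the bar against the latch the bore lies under the slot, up to 6 mm to either side of this point along the slot.
- pin: Ball-lock pin, 0.14 kg, upright in one of the tool block's bores, resting on its shoulder. Origin: on its axis at the shoulder's underside; z up along the axis. Shoulder: steel disc 30 mm wide, 4 mm thick. Handle: black block 34 (x) x 22 (y) mm, from 4 to 46 mm above the origin, thumb button on its +x face. Seated: shoulder on the latch's upper plate, origin 111 mm above the bench. Any yaw fits.
- pin_tip (a point): Centre of the pin's nose, 47 mm below pin's origin. Shank 14 mm diameter, its last 6 mm tapering to 12 mm at the nose. Two locking balls, 37 mm below the origin on the pin's +y and -y, stand 3 mm proud (20 mm over both) while the button is out and do not pass the bores; with the button in they are inside the shank. Seated, they are 1.5 mm below the lower plate.
- button (a joint): The pin's thumb button, m: 0 = sprung out (balls out), 0.004 = flush with the handle (balls in). Steel, 14 mm wide, 26 mm tall, centred 26 mm above the pin's origin, 4 mm proud (38 mm over handle and button). Squeezing along the pin's x until flush takes 10 N: grip with 20 to 40 N and keep the grip while inserting.
- block: Wooden tool block fixed to the bench, 180 (x) x 64 (y) x 66 (z) mm, two bores of 24 mm diameter, 58 mm deep, at x = -48 and +48 mm: one holds the pin, the other the drift. Origin: centre of its underside.
- drift: Drift punch standing in the block's other bore: round grooved aluminium handle of 20 mm diameter and 46 mm length over a 30 mm steel disc, no button. Origin: at the disc's underside, on the block's top. Not to be moved.
- cartridge: Black toner cartridge 98 x 260 mm, 69 mm tall, loose in the stand (its top 81 mm above the bench, 3 mm below the bar's rubber pad). Origin: centre of its underside. Not to be moved.
- driver: Screwdriver with blue handle, 200 mm, lying on the bench; leave alone.
- brush: Flat brush with wooden handle, 170 mm, lying between stand and block; leave alone.
- wrench: Steel spanner, 180 mm, lying on the bench; leave alone.
- toner_bottle: Grey toner bottle, 72 mm diameter, 190 mm tall; leave alone.
- small_bottle: Small amber bottle, 42 mm diameter, 85 mm tall; leave alone.
- cutter: Yellow snap-off knife, 165 mm, lying on the bench; leave alone.
- drum_gear: White ring gear blank, 38 mm diameter, 10 mm high, lying on the bench; leave alone.

How it is judged (in metres and radians):
On the way, in this order (a step that is already met when the one before it is completed fails the run):
1. the hold-down bar is swung across the cartridge into the latch, against its column (value of joint bar between -0.055 and 0.055 rad), for 0.2 s.
2. the pin is home through latch and bar with its button held in (z of pin in the frame of stand between 0.1085 and 0.1128 m and x of pin in the frame of bar_eye between -0.0085 and 0.0085 m and y of pin in the frame of bar_eye between -0.003 and 0.003 m and x of pin_tip in the frame of bar_eye between -0.0085 and 0.0085 m and y of pin_tip in the frame of bar_eye between -0.003 and 0.003 m and angle between pin's own z axis and vertical below 0.06 rad and value of joint button above 0.003 m), for 0.1 s.
At the end, for the whole second after the job is handed in: Bar across the cartridge in the latch (within 0.055 rad of square); pin upright (0.06 rad) through latch and slotted eye (axis within 3 mm of the slot's middle line), shoulder on the latch within 1.8 mm of home, button sprung out (under 1 mm in), at rest; cartridge within 10 mm of its place (all of step 1 and z of pin in the frame of stand between 0.1085 and 0.1128 m and x of pin in the frame of bar_eye between -0.0085 and 0.0085 m and y of pin in the frame of bar_eye between -0.003 and 0.003 m and x of pin_tip in the frame of bar_eye between -0.0085 and 0.0085 m and y of pin_tip in the frame of bar_eye between -0.003 and 0.003 m and angle between pin's own z axis and vertical below 0.06 rad and value of joint button below 0.001 m and linear speed of pin below 0.01 m/s and distance of cartridge from where it was at the start of the episode below 0.01 m); the robot touches nothing.
It fails at once if the pin presses on the stand, latch or bar with more than 40 N (contact force between pin and stand above 40 N).
It fails at once if the bar is rammed against the latch's column with more than 40 N (contact force between latch_c0 and anything else above 40 N).
It fails at once if the cartridge is moved by more than 10 mm (distance of cartridge from where it was at the start of the episode above 0.01 m).
It fails at once if the drift is moved by more than 20 mm (distance of drift from where it was at the start of the episode above 0.02 m).
It fails at once if another thing on the bench is moved by more than 30 mm (distance of any of driver, brush, wrench, toner_bottle, small_bottle, cutter, drum_gear from where it was at the start of the episode above 0.03 m).
It also fails if it takes over 72 s, if anything falls off the work surface, if the arm or the gripper's body presses on something with over 40 N, if the wrist force passes 120 N, or if a joint passes its speed limit or range.

## Working session

There is one attempt and no reset: what is moved stays moved. The work goes in short steps, Python scripts to look and compute and a tool call to move; the robot and the scene stay as the last step left them, time stands still between calls to the robot, and variables do not carry over. Pictures are saved under pics/ and viewed, at most 10 in all, crops included, and the job is handed in when it is done.

Besides the shell and the picture viewer there is one more tool, called after "Call:" as name(argument=value, ...), one argument or row to a line, values as JSON. play_rows: Moves the arm, as the interface text tells. Shifts and turns lie within -1 to 1; 1 stands for 1000 mm of shift or 180 degrees of turn. Its arguments: {"type":"object","properties":{"steps":{"type":"array"},"force":{"type":"number"}},"required":["steps"]}

```bash
mkdir -p pics; ls
python3 - <<'E'
from plant import *
import cv2,numpy as np
s=read_state();print(s)
for n in("scene","top"):
    p,d=capture(n);cv2.imwrite(f"pics/{n}0.png",p);np.save(f"pics/{n}0.npy",d);c=camera_info(n);print(n,c, -np.array(c["R"]).T@np.array(c["t"]))
E
```

```text
pics
{'time': 0.0, 'joints': array([-1.39076463,  0.57652501,  0.02483943,  1.43789862, -0.01501727,
        1.12900777, -0.05647894]), 'dq': array([-0.00103111, -0.00071916, -0.00122208, -0.0013337 ,  0.00045931,
        0.00068087, -0.00130193]), 'joint_efforts': array([ 1.66105092e-04, -7.65748000e+01,  2.25052156e+00, -2.85972011e+01,
        1.52961072e-02,  1.27821841e-02,  1.70316633e-05]), 'tcp_pos': array([175.90519957, 651.25152936, 255.4506019 ]), 'tool_rot': array([ 1.31507869e-01,  9.91314782e-01, -8.23802767e-04, -7.49623205e-05]), 'force': array([-0.35776535,  0.39432731,  0.64221169]), 'wrist_torque': array([-0.03738934, -0.01112628, -0.00082262]), 'grip_force': 0.0, 'width': 85.04243247744016}
scene {'fx': 507.58535796496915, 'fy': 507.58535796496915, 'cx': 278.14260870144136, 'cy': 202.47952513915098, 'R': array([[ 0.72963923,  0.68349608,  0.02144068],
       [ 0.45288872, -0.45949624, -0.76403862],
       [-0.51236549,  0.56718279, -0.64481415]]), 't': array([-360.46981576, -262.46475951, 1505.32868678])} [1153.15871663 -728.01839239  777.85274177]
top {'fx': 515.2640324436954, 'fy': 515.2640324436954, 'cx': 283.568913902567, 'cy': 217.25459763900577, 'R': array([[-0.00499066, -0.99992292, -0.01136895],
       [-0.98518089,  0.00686566, -0.17138111],
       [ 0.17144595,  0.01034516, -0.98513921]]), 't': array([-126.94186631,  595.29582231, 1057.97913821])} [ 404.45430316 -141.96414445 1142.83599379]
```

View pics/scene0.png

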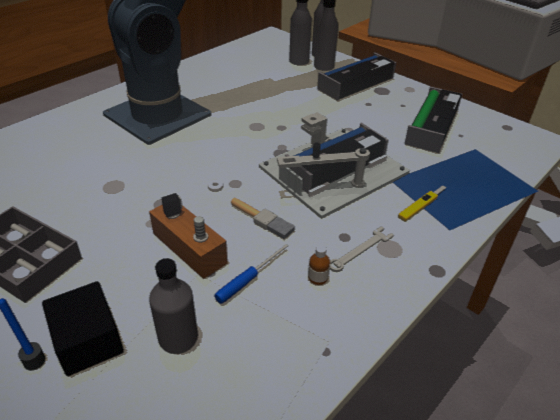

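View pics/top0.png

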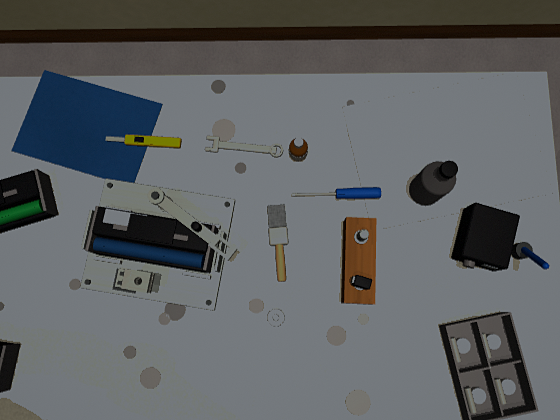

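The top view shows the stand with its hinge at (157,197), the latch at (130,280), and the bar swung to the lower right with its end near (235,255). The pin (black) is at (361,283) and the drift at (362,236). I'll enlarge these parts.

Run:
```python
import cv2,numpy as np
p=cv2.imread("pics/top0.png")
a=cv2.resize(p[170:315,75:245],None,fx=4.6,fy=4.1,interpolation=cv2.INTER_CUBIC)
a=cv2.resize(p[170:315,75:245],None,fx=4,fy=4,interpolation=cv2.INTER_CUBIC)
a=np.clip(a*1.6,0,255).astype(np.uint8);cv2.imwrite("pics/cropA.png",a)
a=cv2.resize(p[210:310,330:390],None,fx=5,fy=5,interpolation=cv2.INTER_CUBIC)
q=cv2.imread("pics/scene0.png");b=cv2.resize(q[185:285,140:235],None,fx=5,fy=5,interpolation=cv2.INTER_CUBIC)
a=np.clip(np.hstack([a,b])*1.6,0,255).astype(np.uint8);cv2.imwrite("pics/cropB.png",a)
```

```text
(no output)
```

View pics/cropA.png

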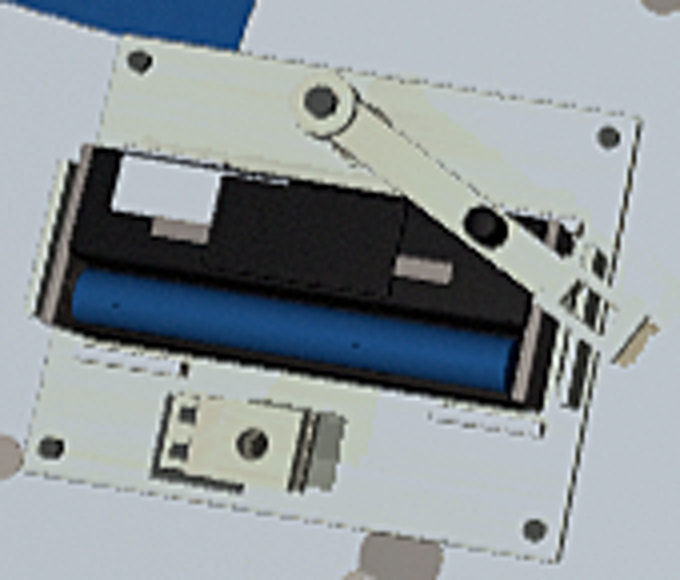

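View pics/cropB.png

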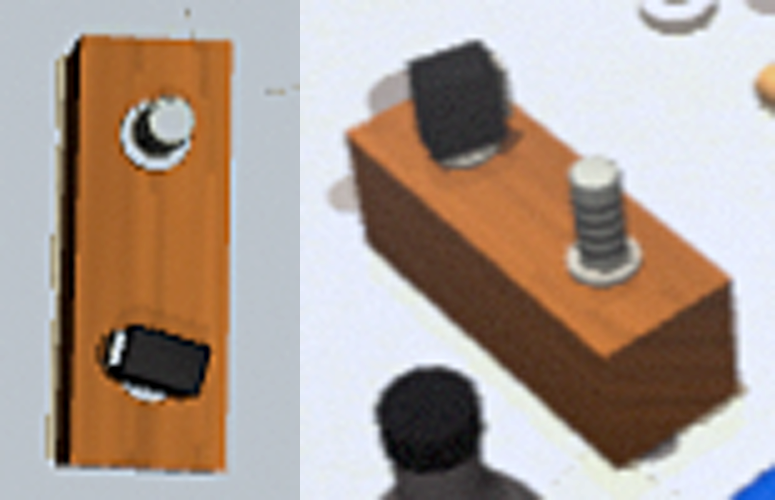

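The latch bore shows clearly at cropA (251,444), the hinge at (320,101), the knob top at (487,226) and the base bolts at the corners. In cropB the pin's handle top is centred near (162,360), with its button on the left (+y) side.

```bash
cat > h.py <<'E'
import numpy as np,cv2
from plant import *
def ray(n,u,v,z):
    c=camera_info(n);R=np.array(c["R"]);C=-R.T@np.array(c["t"])
    d=R.T@np.array([(u-c["cx"])/c["fx"],(v-c["cy"])/c["fy"],1.]);return (C+d*(z-C[2])/d[2])[:2]
E
python3 - <<'E'
from h import *
np.set_printoptions(precision=1,suppress=True)
A=lambda u,v:((u+.5)/4-.5+75,(v+.5)/4-.5+170)
B=lambda u,v:((u+.5)/5-.5+330,(v+.5)/5-.5+210)
b=[ray("top",*A(*q),14) for q in[(139,62),(609,137),(51,448),(534,530)]]
print("bolts",b,"centre",np.mean(b,0))
ex=(b[0]-b[2]+b[1]-b[3]);ex/=np.linalg.norm(ex);print("yaw",np.arctan2(ex[1],ex[0]))
ey2=b[0]-b[1]+b[2]-b[3];print("yaw y",np.arctan2(-ey2[0],ey2[1]))
c=np.mean(b,0);ey=np.array([-ex[1],ex[0]])
for n,q,z in[("hinge",(320,101),105),("knob",(487,226),138),("bore",(251,444),111)]:
    w=ray("top",*A(*q),z);print(n,w,(w-c)@ex,(w-c)@ey)
for n in("top","scene"):
    p=cv2.imread(f"pics/{n}0.png").astype(int);d=np.load(f"pics/{n}0.npy")
    c_=camera_info(n);R=np.array(c_["R"]);t=np.array(c_["t"])
    v,u=np.mgrid[:420,:560];P=np.stack([(u-c_["cx"])/c_["fx"]*d,(v-c_["cy"])/c_["fy"]*d,d],-1);X=(P-t)@R
    np.save(f"pics/{n}X.npy",X)
    roi=np.zeros((420,560),bool)
    if n=="top": roi[270:295,345:378]=1
    else: roi[190:222,155:190]=1
    m=roi&(p.max(2)<60)&(d>0)&(abs(X[...,2]-112)<7)
    k=X[m];print(n,"pin top",k.mean(0),m.sum(),cv2.minAreaRect(k[:,:2].astype(np.float32)))
    if n=="top":
        r=cv2.minAreaRect(np.argwhere(m)[:,::-1].astype(np.float32));print(r,ray(n,*r[0],112)); print("box",[ray(n,*q,112) for q in cv2.boxPoints(r)])
print("block corners",[ray("top",*B(*q),66) for q in[(82,36),(232,41),(227,470),(70,466)]])
X=np.load("pics/topX.npy")
print("depth bolts etc",X[281,140],X[281,132],X[195,157],X[226,196],X[260,362])
E
```

```text
bolts [array([677.3, 262.7]), array([632.2,  -3.4]), array([461.1, 299.5]), array([415.5,  34.2])] centre [546.5 148.2]
yaw -0.1702525478699871
yaw y -0.16895986477921074
hinge [633.9 135.1] 88.31793513238242 1.8793038083894194
knob [562.7  41.1] 34.140198439751686 -102.83274837118933
bore [457.6 161.4] -89.80930812334056 -2.0759261995086775
top pin top [ 452.7 -287.   111.5] 187 ((453.0303649902344, -286.6831970214844), (33.663612365722656, 22.17020606994629), 73.85602569580078)
((362.25469970703125, 281.8584899902344), (17.170068740844727, 11.126204490661621), 15.945395469665527) [ 452.7 -286.6]
box [array([ 446.9, -267.1]), array([ 468. , -273.7]), array([ 458.5, -306.2]), array([ 437.4, -299.4])]
scene pin top [ 457.3 -287.   109.8] 129 ((455.1408386230469, -285.7559814453125), (32.353824615478516, 23.480175018310547), 71.56220245361328)
block corners [array([ 591.9, -262.9]), array([ 589.3, -326.3]), array([ 410.3, -317.9]), array([ 412.2, -253.4])]
depth bolts etc [460.4 176.4  40.8] [457.  172.1 111. ] [632.4 128.8 110.2] [563.2  42.1 136.5] [ 500.3 -294.2   64.3]
```

```bash
cat >> h.py <<'E'
from scipy.spatial.transform import Rotation as Ro
def go(p,yaw=None):
    """shift (m) and z turn (half-turns) from the present tool pose to world p, tool-y angle yaw (deg)"""
    s=read_state();R=Ro.from_quat(s["tool_rot"]);M=R.as_matrix()
    d=M.T@(np.array(p)-s["tcp_pos"])/1000
    y=np.degrees(np.arctan2(M[1,1],M[0,1]))
    print("shift",np.round(d,4),"toolyaw %.1f"%y,"tilt %.2f"%np.degrees(np.arccos(-M[2,2])),end=" ")
    if yaw is not None: 
        t=-((yaw-y+180)%360-180);T=Ro.from_euler("z",yaw-90,degrees=True)*Ro.from_quat([0,1,0,0])
        print("turn",np.round((R.inv()*T).as_rotvec()/np.pi,4),end="")
    print()
def st():
    s=read_state();print("t %.2f"%s["time"],"tcp",np.round(s["tcp_pos"],1),"F",np.round(s["force"],1),"T",np.round(s["wrist_torque"],2),"w %.1f g %.1f"%(s["width"],s["grip_force"]))
E
python3 - <<'E'
from h import *
import plant
np.set_printoptions(precision=1,suppress=True)
print(getattr(plant,"tcp_to_tips",[x for x in dir(plant) if x[0]!="_"]))
X=np.load("pics/topX.npy");p=cv2.imread("pics/top0.png").astype(int)
r=X[215:238,185:208].reshape(-1,3);k=r[(r[:,2]>132)&(r[:,2]<142)];print("knob",k.mean(0),len(k),cv2.minEnclosingCircle(k[:,:2].astype(np.float32)))
g=p.max(2);print(g[274:290,128:147])
g=g[274:289,131:145]; m=g<75; vv,uu=np.nonzero(m); print(ray("top",uu.mean()+131,vv.mean()+274,111),m.sum())
go([563,43,250],-37.3)
E
```

```text
25.0
knob [563.8  44.3 136.3] 63 ((564.0208740234375, 44.552268981933594), 8.633203506469727)
[[118 118 120 118 118 119 121 123 122 123 122 122 122 122 122 122 120 122
  121]
 [118 118 124 119 118 119 119 120 122 122 124 124 123 123 121 122 122 123
  122]
 [119 120 122 120 120 120 121 123 121 114 115 117 121 122 120 120 120 120
  122]
 [122 123 120 120 120 121 123 118  98  59  61  87 103 123 122 120 120 119
  121]
 [120 120 120 120 121 125 122  59  27  46  66  66  29 106 126 122 121 120
  120]
 [119 120 119 117 120 126  84  20  58  66  63  27  14  48 127 122 120 121
  121]
 [119 121 120 120 121 129  39  28  68  56  23  26  24  10 130 124 121 121
  121]
 [118 121 121 122 124 133  46  29  72  67  28  25  19  19 126 122 120 120
  121]
 [120 121 121 122 123 131  73  26  70  51  26  24  17  60 128 122 120 119
  119]
 [123 119 120 119 121 126 115  44  62  60  27  16  40 109 127 124 122 122
  123]
 [122 120 120 120 120 122 128 101  68  65  60  61  98 129 124 123 123 122
  124]
 [121 121 121 122 120 120 122 125 119 110 112 131 128 125 124 122 122 122
  125]
 [120 117 119 121 121 121 122 123 124 126 124 123 123 122 123 123 122 122
  126]
 [120 118 118 118 117 118 117 119 120 121 122 122 122 122 122 123 120 123
  127]
 [124 124 123 122 122 120 120 118 118 117 118 117 117 119 122 122 122 122
  129]
 [117 118 116 118 121 120 125 123 122 120 120 119 118 118 118 116 117 121
  129]]
[457.5 161. ] 49
shift [-0.5 -0.5  0. ] toolyaw 74.9 tilt 0.08 turn [-0.   0.   0.6]
```

Run:
```python
from h import *
go([564,44.5,250],-37.6)
```

```text
shift [-0.5329 -0.4846  0.0063] toolyaw 74.9 tilt 0.08 turn [-3.000e-04  5.000e-04  6.249e-01]
```

Call:
play_rows(
  steps=[
    [[-0.533,-0.485,0.006,0,0,0.625,-0.2],[-0.533,-0.485,0.006,0,0,0.625,-0.2],[-0.533,-0.485,0.006,0,0,0.625,-0.2],[-0.533,-0.485,0.006,0,0,0.625,-0.2],[-0.533,-0.485,0.006,0,0,0.625,-0.2],[-0.533,-0.485,0.006,0,0,0.625,-0.2],[-0.533,-0.485,0.006,0,0,0.625,-0.2],[-0.533,-0.485,0.006,0,0,0.625,-0.2],[-0.533,-0.485,0.006,0,0,0.625,-0.2],[-0.533,-0.485,0.006,0,0,0.625,-0.2],[-0.533,-0.485,0.006,0,0,0.625,-0.2],[-0.533,-0.485,0.006,0,0,0.625,-0.2]],
  ],
  force=20,
)

```text
time: 1.1
tcp_pos: [445.8, 228.5, 252.1]
tool_rot: [0.774, 0.633, 0.0, -0.0]
force: [1.1, 0.9, -0.0]
width: 34.1
grip_force: 0.0
```

Run:
```python
from h import *
st();go([564,44.5,250],-37.6)
```

```text
t 1.10 tcp [445.8 228.5 252.1] F [ 1.1  0.9 -0. ] T [ 0.08 -0.05 -0.04] w 34.1 g 0.0
shift [-0.1571  0.1523  0.0021] toolyaw -11.4 tilt 0.01 turn [-0.     -0.      0.1456]
```

Call:
play_rows(
  steps=[
    [[-0.157,0.152,0.002,0,0,0.146,-0.2],[-0.157,0.152,0.002,0,0,0.146,-0.2],[-0.157,0.152,0.002,0,0,0.146,-0.2],[-0.157,0.152,0.002,0,0,0.146,-0.2],[-0.157,0.152,0.002,0,0,0.146,-0.2],[-0.157,0.152,0.002,0,0,0.146,-0.2],[-0.157,0.152,0.002,0,0,0.146,-0.2],[-0.157,0.152,0.002,0,0,0.146,-0.2]],
  ],
)

```text
time: 1.77
tcp_pos: [564.1, 46.8, 249.7]
tool_rot: [0.897, 0.443, -0.0, -0.0]
force: [-0.8, 0.8, -0.3]
width: 34.1
grip_force: 0.0
```

Run:
```python
from h import *
st();go([564,44.5,140],-37.6)
```

```text
t 1.77 tcp [564.1  46.8 249.7] F [-0.8  0.8 -0.3] T [ 0.06 -0.   -0.  ] w 34.1 g 0.0
shift [-0.0018  0.0014  0.1097] toolyaw -37.4 tilt 0.06 turn [-0.0003  0.0002  0.001 ]
```

Call:
play_rows(
  steps=[
    [[-0.002,0.001,0.03,0,0,0,-0.2],[-0.002,0.001,0.06,0,0,0,-0.2],[-0.002,0.001,0.08,0,0,0,-0.2],[-0.002,0.001,0.095,0,0,0,-0.2],[-0.002,0.001,0.11,0,0,0,-0.2],[-0.002,0.001,0.11,0,0,0,-0.35],[-0.002,0.001,0.11,0,0,0,-0.4],[-0.002,0.001,0.11,0,0,0,-0.45]],
  ],
)

```text
time: 2.43
tcp_pos: [564.0, 46.0, 140.9]
tool_rot: [0.896, 0.444, 0.0, -0.0]
force: [0.1, 0.0, -0.3]
width: 23.3
grip_force: 0.0
```

Run:
```python
from h import *
st();go([564,44.5,140],-37.6)
p,d=capture("top");cv2.imwrite("pics/t1.png",np.clip(cv2.resize(p[150:320,70:270],None,fx=3,fy=3)*1.6,0,255))
```

```text
t 2.43 tcp [564.   46.  140.9] F [ 0.1  0.  -0.3] T [-0.01 -0.04 -0.03] w 23.3 g 0.0
shift [-0.0012  0.0009  0.0009] toolyaw -37.3 tilt 0.04 turn [ 0.0001 -0.0002  0.0019][ WARN:0@0.737] global loadsave.cpp:1063 imwrite_ Unsupported depth image for selected encoder is fallbacked to CV_8U.
```

View pics/t1.png

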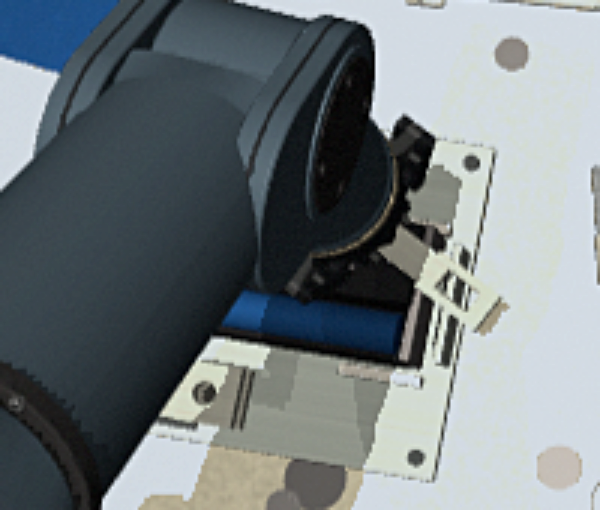

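The gripper straddles the knob. The bar's end is still open at about (465,290) in this crop. Next I compute the arc.

```bash
cat >> h.py <<'E'
H=np.array([632.8,133.7])
def arc(ths,z=140,r=112):
    s=read_state();R=Ro.from_quat(s["tool_rot"]);M=R.as_matrix()
    for th in ths:
        a=np.radians(180+th-9.75);p=np.r_[H+r*np.array([np.cos(a),np.sin(a)]),z]
        T=Ro.from_euler("z",np.degrees(a)+90-90,degrees=True)*Ro.from_quat([0,1,0,0])
        print(th,np.round(M.T@(p-s["tcp_pos"])/1000,3),np.round((R.inv()*T).as_rotvec()/np.pi,3))
E
python3 - <<'E'
from h import *
arc(range(60,7,-5))
E
```

```text
60 [-0.    -0.004  0.001] [ 0.    -0.     0.014]
55 [ 0.001 -0.013  0.001] [ 0.    -0.     0.042]
50 [ 0.002 -0.023  0.001] [ 0.    -0.     0.069]
45 [ 0.005 -0.032  0.001] [ 0.    -0.     0.097]
40 [ 0.008 -0.042  0.001] [ 0.    -0.     0.125]
35 [ 0.012 -0.05   0.001] [ 0.    -0.     0.153]
30 [ 0.017 -0.059  0.001] [ 0.   -0.    0.18]
25 [ 0.023 -0.067  0.001] [ 0.    -0.     0.208]
20 [ 0.029 -0.074  0.001] [ 0.    -0.     0.236]
15 [ 0.036 -0.081  0.001] [ 0.    -0.     0.264]
10 [ 0.043 -0.088  0.001] [ 0.    -0.     0.292]
```

Call:
play_rows(
  steps=[
    [[0,-0.004,0.001,0,0,0.014,-0.45],[0.001,-0.013,0.001,0,0,0.042,-0.45],[0.002,-0.023,0.001,0,0,0.069,-0.45],[0.005,-0.032,0.001,0,0,0.097,-0.45],[0.008,-0.042,0.001,0,0,0.125,-0.45],[0.012,-0.05,0.001,0,0,0.153,-0.45],[0.017,-0.059,0.001,0,0,0.18,-0.45],[0.023,-0.067,0.001,0,0,0.208,-0.45],[0.029,-0.074,0.001,0,0,0.236,-0.45],[0.036,-0.081,0.001,0,0,0.264,-0.45],[0.036,-0.081,0.001,0,0,0.264,-0.45],[0.036,-0.081,0.001,0,0,0.264,-0.45]],
  ],
)

```text
time: 3.48
tcp_pos: [521.6, 123.4, 139.7]
tool_rot: [0.999, 0.047, 0.001, -0.0]
force: [-1.2, 0.2, 0.1]
width: 23.7
grip_force: 0.0
```

Run:
```python
from h import *
st();arc([15,12,9,6,4,3,2,1,0,-1,-2])
```

```text
t 3.48 tcp [521.6 123.4 139.7] F [-1.2  0.2  0.1] T [-0.05 -0.03 -0.02] w 23.7 g 0.0
15 [-0. -0. -0.] [-0.    -0.     0.001]
12 [-0.    -0.006 -0.   ] [-0.    -0.     0.017]
9 [ 0.    -0.012 -0.   ] [-0.    -0.     0.034]
6 [ 0.001 -0.018 -0.   ] [-0.    -0.     0.051]
4 [ 0.002 -0.021 -0.   ] [-0.    -0.     0.062]
3 [ 0.002 -0.023 -0.   ] [-0.    -0.     0.067]
2 [ 0.003 -0.025 -0.   ] [-0.    -0.     0.073]
1 [ 0.003 -0.027 -0.   ] [-0.    -0.     0.079]
0 [ 0.004 -0.029 -0.   ] [-0.    -0.     0.084]
-1 [ 0.004 -0.031 -0.   ] [-0.   -0.    0.09]
-2 [ 0.005 -0.033 -0.   ] [-0.    -0.     0.095]
```

Call:
play_rows(
  steps=[
    [[0,-0.006,0,0,0,0.017,-0.45],[0,-0.012,0,0,0,0.034,-0.45],[0.001,-0.018,0,0,0,0.051,-0.45],[0.002,-0.02,0,0,0,0.056,-0.45],[0.002,-0.021,0,0,0,0.062,-0.45],[0.002,-0.022,0,0,0,0.067,-0.45],[0.002,-0.023,0,0,0,0.067,-0.45],[0.002,-0.024,0,0,0,0.073,-0.45],[0.003,-0.025,0,0,0,0.073,-0.45],[0.003,-0.025,0,0,0,0.073,-0.45]],
  ],
)

```text
time: 4.32
tcp_pos: [522.0, 148.0, 139.1]
tool_rot: [0.998, -0.069, -0.0, -0.0]
force: [-1.1, -1.1, -0.5]
width: 23.3
grip_force: 0.3
```

Run:
```python
from h import *
st();arc([4,3,2,1,0,-1,-2,-3])
```

```text
t 4.32 tcp [522.  148.  139.1] F [-1.1 -1.1 -0.5] T [-0.13  0.07 -0.04] w 23.3 g 0.3
4 [-0.     0.003 -0.001] [-0.     0.    -0.012]
3 [-0.     0.001 -0.001] [ 0.     0.    -0.007]
2 [-0.    -0.001 -0.001] [ 0.     0.    -0.001]
1 [-0.    -0.003 -0.001] [0.    0.    0.004]
0 [-0.    -0.005 -0.001] [0.   0.   0.01]
-1 [-0.    -0.007 -0.001] [0.    0.    0.015]
-2 [-0.    -0.009 -0.001] [0.    0.    0.021]
-3 [ 0.    -0.011 -0.001] [0.    0.    0.027]
```

Call:
play_rows(
  steps=[
    [[0,-0.0005,0,0,0,0,-0.45],[0,-0.001,0,0,0,0,-0.45],[0,-0.0015,0,0,0,0,-0.45],[0,-0.002,0,0,0,0,-0.45],[0,-0.002,0,0,0,0,-0.45],[0,-0.002,0,0,0,0,-0.45]],
  ],
)

```text
time: 4.82
tcp_pos: [522.4, 149.9, 139.1]
tool_rot: [0.998, -0.07, 0.0, -0.0]
force: [-0.3, -0.3, -0.3]
width: 23.3
grip_force: 0.3
```

Call:
play_rows(
  steps=[
    [[0,-0.0005,0,0,0,0,-0.45],[0,-0.001,0,0,0,0,-0.45],[0,-0.0015,0,0,0,0,-0.45],[0,-0.0015,0,0,0,0,-0.45],[0,-0.0015,0,0,0,0,-0.45]],
  ],
)

```text
time: 5.23
tcp_pos: [522.7, 151.4, 139.2]
tool_rot: [0.998, -0.07, 0.0, -0.0]
force: [-0.7, -0.2, -0.2]
width: 23.4
grip_force: 0.3
```

Call:
play_rows(
  steps=[
    [[0,-0.0005,0,0,0,0,-0.45],[0,-0.001,0,0,0,0,-0.45],[0,-0.0015,0,0,0,0,-0.45],[0,-0.0015,0,0,0,0,-0.45],[0,-0.0015,0,0,0,0,-0.45]],
  ],
)

```text
time: 5.65
tcp_pos: [522.8, 152.9, 139.1]
tool_rot: [0.998, -0.07, 0.0, -0.0]
force: [-0.7, -0.6, -0.5]
width: 23.4
grip_force: 0.3
```

Call:
play_rows(
  steps=[
    [[0,-0.0005,0,0,0,0,-0.45],[0,-0.001,0,0,0,0,-0.45],[0,-0.0015,0,0,0,0,-0.45],[0,-0.0015,0,0,0,0,-0.45],[0,-0.0015,0,0,0,0,-0.45]],
  ],
)

```text
time: 6.07
tcp_pos: [523.1, 154.4, 139.1]
tool_rot: [0.998, -0.07, 0.0, -0.0]
force: [0.2, -0.5, -0.8]
width: 23.5
grip_force: 0.3
```

Call:
play_rows(
  steps=[
    [[0,-0.0005,0,0,0,0,-0.45],[0,-0.001,0,0,0,0,-0.45],[0,-0.001,0,0,0,0,-0.45],[0,-0.001,0,0,0,0,-0.45]],
  ],
)

```text
time: 6.4
tcp_pos: [523.2, 155.4, 139.1]
tool_rot: [0.998, -0.07, 0.0, -0.0]
force: [-0.8, -1.0, 1.0]
width: 23.4
grip_force: 0.3
```

Call:
play_rows(
  steps=[
    [[0,-0.0005,0,0,0,0,-0.45],[0,-0.001,0,0,0,0,-0.45],[0,-0.001,0,0,0,0,-0.45],[0,-0.001,0,0,0,0,-0.45]],
  ],
)

```text
time: 6.73
tcp_pos: [523.2, 156.0, 139.1]
tool_rot: [0.998, -0.07, -0.0, 0.0]
force: [-1.3, -4.3, 0.1]
width: 23.5
grip_force: 1.2
```

Call:
play_rows(
  steps=[
    [[0,-0.0005,0,0,0,0,-0.45],[0,-0.001,0,0,0,0,-0.45],[0,-0.001,0,0,0,0,-0.45],[0,-0.001,0,0,0,0,-0.45]],
  ],
)

```text
time: 7.07
tcp_pos: [523.3, 156.2, 139.1]
tool_rot: [0.998, -0.07, -0.0, 0.001]
force: [-0.7, -5.5, 0.6]
width: 23.3
grip_force: 2.9
```

Contact with the column was felt at about 5 N. I back off and lift.

Call:
play_rows(
  steps=[
    [[0,0.001,0,0,0,0,-0.45],[0,0.003,0,0,0,0,-0.35],[0,0.003,0,0,0,0,-0.25],[0,0.003,-0.02,0,0,0,-0.25],[0,0.003,-0.06,0,0,0,-0.2],[0,0.003,-0.1,0,0,0,-0.1],[0,0.003,-0.11,0,0,0,0],[0,0.003,-0.11,0,0,0,0.2]],
  ],
)

```text
time: 7.73
tcp_pos: [524.8, 154.6, 252.4]
tool_rot: [0.998, -0.069, 0.003, -0.001]
force: [0.5, 0.2, -0.3]
width: 50.6
grip_force: 0.0
```

Run:
```python
from h import *
st();go([453,-286.8,200],-106.4)
```

```text
t 7.73 tcp [524.8 154.6 252.4] F [ 0.5  0.2 -0.3] T [-0.   -0.04 -0.03] w 50.6 g 0.0
shift [-0.0102  0.4473  0.0509] toolyaw -98.0 tilt 0.34 turn [-0.0011 -0.0015  0.0469]
```

Call:
play_rows(
  steps=[
    [[-0.01,0.447,0.02,0,0,0.047,0.4],[-0.01,0.447,0.02,0,0,0.047,0.4],[-0.01,0.447,0.02,0,0,0.047,0.4],[-0.01,0.447,0.02,0,0,0.047,0.4],[-0.01,0.447,0.02,0,0,0.047,0.4],[-0.01,0.447,0.02,0,0,0.047,0.4],[-0.01,0.447,0.02,0,0,0.047,0.4],[-0.01,0.447,0.03,0,0,0.047,0.4],[-0.01,0.447,0.04,0,0,0.047,0.4],[-0.01,0.447,0.05,0,0,0.047,0.4],[-0.01,0.447,0.051,0,0,0.047,0.4],[-0.01,0.447,0.051,0,0,0.047,0.4]],
  ],
)

```text
time: 8.73
tcp_pos: [447.4, -293.7, 196.4]
tool_rot: [0.989, -0.148, -0.001, 0.002]
force: [-0.3, 0.4, 0.3]
width: 59.6
grip_force: 0.0
```

Run:
```python
from h import *
st();go([453,-286.8,101],-106.4)
p,d=capture("top");p2,d=capture("scene")
g=lambda q:np.clip(cv2.resize(q,(380,400))*1.6,0,255).astype(np.uint8)
cv2.imwrite("pics/t2.png",np.hstack([g(p[170:320,70:245]),g(p2[95:215,250:420])]))
```

```text
t 8.73 tcp [ 447.4 -293.7  196.4] F [-0.3  0.4  0.3] T [ 0.02  0.03 -0.01] w 59.6 g 0.0
shift [ 0.0035 -0.0086  0.0954] toolyaw -107.0 tilt 0.22 turn [ 0.0011  0.0004 -0.0032]
```

View pics/t2.png

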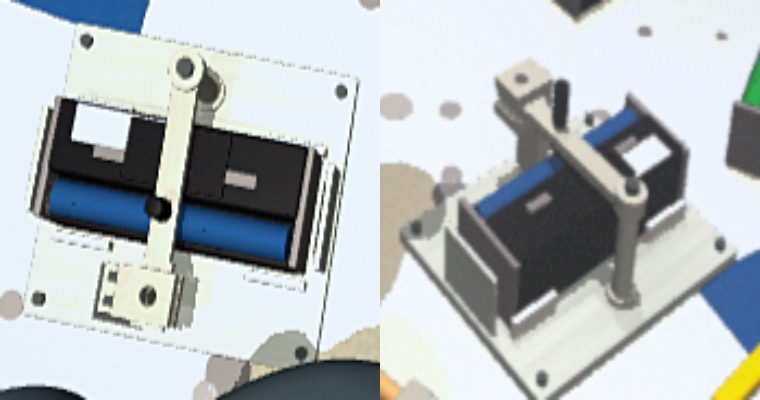

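The bar lies in the latch, square across the cartridge. The bore is visible at (147,296) in the left half. Next I settle above the pin.

Call:
play_rows(
  steps=[
    [[0,0,0,0,0,0,0.4],[0,0,0,0,0,0,0.4]],
  ],
)

```text
time: 9.0
tcp_pos: [451.6, -285.3, 197.9]
tool_rot: [0.99, -0.142, -0.0, -0.0]
force: [0.4, 0.2, -0.2]
width: 59.7
grip_force: 0.0
```

Run:
```python
from h import *
st();go([453,-286.8,101],-106.4)
```

```text
t 9.00 tcp [ 451.6 -285.3  197.9] F [ 0.4  0.2 -0.2] T [0.01 0.02 0.01] w 59.7 g 0.0
shift [0.0018 0.0012 0.0969] toolyaw -106.3 tilt 0.06 turn [-0.0003  0.0001  0.0004]
```

Call:
play_rows(
  steps=[
    [[0.002,0.001,0.02,0,0,0,0.4],[0.002,0.001,0.04,0,0,0,0.4],[0.002,0.001,0.06,0,0,0,0.4],[0.002,0.001,0.075,0,0,0,0.4],[0.002,0.001,0.087,0,0,0,0.4],[0.002,0.001,0.097,0,0,0,0.4],[0.002,0.001,0.097,0,0,0,0.4],[0.002,0.001,0.097,0,0,0,0.4]],
  ],
)

```text
time: 9.67
tcp_pos: [452.8, -288.1, 101.2]
tool_rot: [0.99, -0.143, -0.0, -0.0]
force: [-0.4, 0.5, -0.6]
width: 59.8
grip_force: 0.0
```

Run:
```python
from h import *
st();go([453,-286.8,101],-106.4)
```

```text
t 9.67 tcp [ 452.8 -288.1  101.2] F [-0.4  0.5 -0.6] T [-0.06 -0.    0.02] w 59.8 g 0.0
shift [-0.0002 -0.0013  0.0002] toolyaw -106.4 tilt 0.01 turn [-0.      0.0001 -0.0001]
```

Call:
play_rows(
  steps=[
    [[0,-0.001,0,0,0,0,0],[0,-0.001,0,0,0,0,-0.05],[0,-0.001,0,0,0,0,-0.1],[0,-0.001,0,0,0,0,-0.15],[0,-0.001,0,0,0,0,-0.2],[0,-0.001,0,0,0,0,-0.4],[0,-0.001,0,0,0,0,-0.6],[0,-0.001,0,0,0,0,-1],[0,-0.001,0,0,0,0,-1],[0,-0.001,0,0,0,0,-1]],
  ],
  force=35,
)

```text
time: 10.5
tcp_pos: [453.0, -288.8, 102.2]
tool_rot: [0.99, -0.144, 0.001, 0.001]
force: [-1.2, -0.7, 9.3]
width: 33.5
grip_force: 34.8
```

Run:
```python
from h import *
st()
```

```text
t 10.50 tcp [ 453.  -288.8  102.2] F [-1.2 -0.7  9.3] T [-0.21  0.41  0.  ] w 33.5 g 34.8
```

Call:
play_rows(
  steps=[
    [[0,0,-0.005,0,0,0,-1],[0,0,-0.02,0,0,0,-1],[0,0,-0.045,0,0,0,-1],[0,0,-0.075,0,0,0,-1],[0,0,-0.105,0,0,0,-1],[0,0,-0.13,0,0,0,-1],[0,0,-0.14,0,0,0,-1],[0,0,-0.14,0,0,0,-1],[0,0,-0.14,0,0,0,-1]],
  ],
)

```text
time: 11.25
tcp_pos: [452.8, -287.0, 240.6]
tool_rot: [0.99, -0.143, -0.0, -0.0]
force: [-0.7, -0.0, -2.5]
width: 33.7
grip_force: 35.4
```

Run:
```python
from h import *
st();go([457.5,161.2,243],-106.4)
p,d=capture("scene");p2,d=capture("top")
g=lambda q:np.clip(cv2.resize(q,(400,500))*1.6,0,255).astype(np.uint8)
cv2.imwrite("pics/t3.png",np.hstack([g(p[100:225,130:230]),g(p2[200:325,320:420])]))
```

```text
t 11.25 tcp [ 452.8 -287.   240.6] F [-0.7 -0.  -2.5] T [0.03 0.02 0.01] w 33.7 g 35.4
shift [-0.1222 -0.4312 -0.0022] toolyaw -106.4 tilt 0.04 turn [-0.0002  0.     -0.0001]
```

View pics/t3.png

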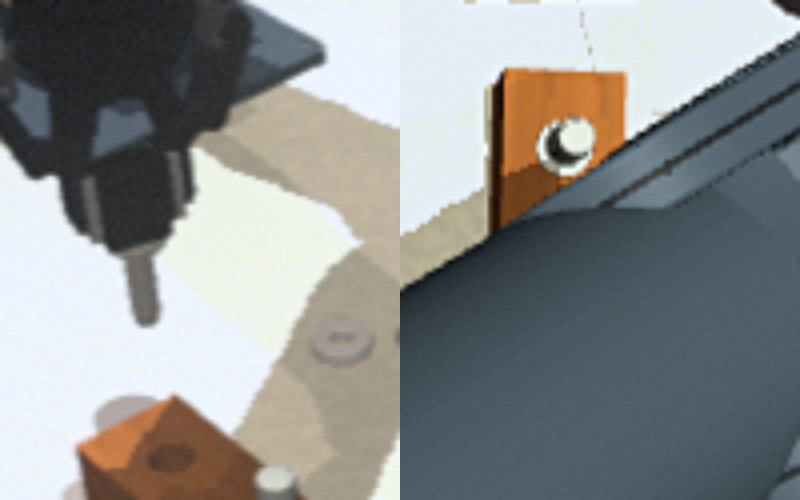

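Run:
```python
from h import *
from scipy.optimize import *
c=camera_info("scene");R=np.array(c["R"]);t=np.array(c["t"])
pr=lambda X:(lambda q:np.array([c["fx"]*q[0]/q[2]+c["cx"],c["fy"]*q[1]/q[2]+c["cy"]]))(R@np.array(X)+t)
for z in(240,205,200,180,170,158):print(z,pr([452.1,-286.8,z]))
p,d=capture("scene");q=p.max(2).astype(int)
for v in range(158,186): print(v,q[v,157:178])
```

```text
240 [160.5805868  144.46334451]
205 [162.90201765 159.66803367]
200 [163.22494068 161.78308455]
180 [164.49570467 170.10621486]
170 [165.11881278 174.18738963]
158 [165.85603134 179.01595435]
158 [ 30  33  32  30  31  29  31  30  31  31  32  31  29  32  31  57 112 153
 153 152 153]
159 [ 30  30  32  32  31  32  30  32  29  31  32  30  31  38  66 117 150 154
 151 152 153]
160 [ 29  30  31  30  31  29  31  31  31  34  39  43  55  63 106 151 155 153
 154 153 153]
161 [ 31  28  28  27  31  29  35  42  52  63  79  78  73  78 118 151 155 154
 152 153 153]
162 [ 41  26  32  39  48  56  70  79  81  78  77  74  73 112 151 154 151 151
 152 154 153]
163 [ 92  56  60  77  79  81  80  80  77  72  66  87 125 151 155 155 152 153
 151 152 151]
164 [149 121  97  88  74  68  70  71  69  63  67 113 151 155 152 153 153 153
 153 152 153]
165 [162 162 160 143  94  65  64  67  67  63  68 118 161 157 154 153 153 155
 154 154 153]
166 [161 160 158 143  95  67  68  69  67  62  62 112 161 164 155 153 153 153
 153 152 153]
167 [161 161 159 142  97  68  71  68  70  65  62 107 157 162 159 157 153 153
 154 152 154
[... 939 characters left out ...]
9  96  69  70  68  69  64  93 141 159 157 154 157
 157 161 161]
179 [155 155 155 155 156 148 112  67  65  69  67  62  94 144 160 159 158 157
 158 159 160]
180 [156 154 155 156 156 156 134  73  60  59  60  70 114 158 160 160 156 155
 158 158 162]
181 [160 160 160 159 159 158 148 118  89  79  91 126 153 158 160 162 160 158
 156 160 160]
182 [161 162 163 162 159 158 157 156 155 155 157 160 161 159 160 161 158 158
 160 160 158]
183 [157 159 161 162 161 159 160 162 161 159 158 157 157 158 159 157 157 158
 160 159 159]
184 [157 159 158 160 157 159 161 164 162 160 158 157 159 161 162 159 159 157
 157 160 160]
185 [155 155 156 158 156 156 159 161 161 158 157 158 160 161 160 160 158 160
 158 159 161]
```

Run:
```python
from h import *
ps=[capture("scene")[0].max(2).astype(int) for _ in range(4)];q=np.mean(ps,0)
print(q[112:126,303:325].astype(int))
b=q[114:123,307:321];w=np.clip(110-b,0,60);v,u=np.mgrid[114:123,307:321]
uc,vc=(u*w).sum()/w.sum(),(v*w).sum()/w.sum();print(uc,vc,ray("scene",uc,vc,111))
# same for drift top centre & hinge with both cams not needed
```

```text
[[158 158 158 161 162 161 161 163 162 162 160 160 152 140 138 148 159 161
  160 158 155 155]
 [158 157 158 159 160 161 159 158 154 148 144 141 136 136 135 137 142 153
  159 159 157 156]
 [158 160 160 159 157 155 149 142 140 138 137 136 136 136 136 135 135 138
  147 156 158 160]
 [161 161 159 152 143 141 138 138 138 137 138 138 137 137 136 136 136 137
  138 135 141 155]
 [161 154 142 139 138 137 137 136 135 135 135 136 138 138 137 137 136 138
  135 135 134 132]
 [143 140 139 138 137 138 136 121  97  86  88 100 122 135 137 136 138 137
  135 136 136 136]
 [133 138 140 138 139 138 128 100  70  68  67  67  82 114 136 138 137 137
  136 137 138 137]
 [ 91 123 138 140 139 138 131 109  85  75  74  74  90 118 137 139 138 139
  138 136 135 123]
 [ 62  77 108 135 138 138 136 135 130 121 119 127 136 139 140 140 137 136
  125  96  77  71]
 [ 62  61  67  93 121 136 138 139 139 138 138 139 141 139 137 125 104  92
   74  65  63  64]
 [ 67  61  60  64  75 106 135 139 139 139 139 138 137 124  95  74  68  66
   63  64  64  65]
 [ 72  61  63  63  62  66  93 125 137 137 124 104  92  74  67  64  64  64
   70  74  71  66]
 [100  68  61  62  62  60  65  75  91  93  74  68  66  63  64  68  76  84
  107 126 112  80]
 [ 84  75  66  63  61  61  62  62  65  66  64  63  69  76  80 102 131 139
  139 141 130  96]]
314.01051354630005 119.37403962798221 [464.74949574 160.82634879]
```

Call:
play_rows(
  steps=[
    [[-0.122,-0.431,-0.002,0,0,0,-1],[-0.122,-0.431,-0.002,0,0,0,-1],[-0.122,-0.431,-0.002,0,0,0,-1],[-0.122,-0.431,-0.002,0,0,0,-1],[-0.122,-0.431,-0.002,0,0,0,-1],[-0.122,-0.431,-0.002,0,0,0,-1],[-0.122,-0.431,-0.002,0,0,0,-1],[-0.122,-0.431,-0.002,0,0,0,-1],[-0.122,-0.431,-0.002,0,0,0,-1],[-0.122,-0.431,-0.002,0,0,0,-1],[-0.122,-0.431,-0.002,0,0,0,-1],[-0.122,-0.431,-0.002,0,0,0,-1]],
  ],
)

```text
time: 12.6
tcp_pos: [457.5, 167.8, 241.9]
tool_rot: [0.99, -0.138, -0.001, -0.0]
force: [1.0, 0.2, -1.7]
width: 33.6
grip_force: 35.8
```

Call:
play_rows(
  steps=[
    [[0,0,0,0,0,0,-1],[0,0,0,0,0,0,-1],[0,0,0,0,0,0,-1]],
  ],
)

```text
time: 12.85
tcp_pos: [457.9, 159.0, 243.2]
tool_rot: [0.99, -0.144, 0.0, 0.0]
force: [0.1, -1.0, -1.1]
width: 33.8
grip_force: 35.8
```

Run:
```python
from h import *
st();go([457.5,161.2,200],-106.4)
```

```text
t 12.85 tcp [457.9 159.  243.2] F [ 0.1 -1.  -1.1] T [ 0.    0.01 -0.02] w 33.8 g 35.8
shift [-0.001  -0.002   0.0432] toolyaw -106.6 tilt 0.02 turn [ 0.0001 -0.     -0.001 ]
```

Run:
```python
from h import *
for v in(118,118.5):print(ray("scene",312.8,v,111))
# hinge-free check: depth-cross-cam offset using drift cap? compare base of pin nose now
q=np.mean([capture("scene")[0].max(2).astype(int) for _ in range(3)],0).astype(int)
c=camera_info("scene");R=np.array(c["R"]);t=np.array(c["t"])
pr=lambda X:(lambda q:np.array([c["fx"]*q[0]/q[2]+c["cx"],c["fy"]*q[1]/q[2]+c["cy"]]))(R@np.array(X)+t)
print(pr([457.2,159.2,180]),pr([457.2,159.2,160.5]))
print(q[82:108,300:324])
```

```text
[458.22758849 163.80083546]
[459.81484298 161.91853269]
[313.11185009  94.02431106] [312.59358292 101.12046124]
[[155 155 155 155 156 155 137  96  57  52  52  40  30  30  30  28  30  26
   28  27  29  30  38  44]
 [154 156 156 156 155 156 155 136  86  41  31  30  30  31  28  29  31  31
   33  38  37  37  43  43]
 [153 156 155 156 155 157 157 152 122  55  30  29  30  29  33  39  44  55
   66  72  62  46  44  44]
 [154 153 152 153 154 155 155 155 138  95  57  42  41  48  58  72  74  73
   72  67  52  44  43  43]
 [153 153 151 153 154 155 153 153 152 145 117  80  64  65  67  68  67  64
   59  50  45  43  43  44]
 [152 153 153 154 153 151 151 151 153 154 142 105  62  63  63  61  57  50
   44  44  43  43  45  45]
 [155 154 153 152 151 151 152 151 153 153 144 108  63  64  66  64  59  48
   44  44  43  44  44  43]
 [153 154 154 153 151 152 152 151 153 153 143 106  64  65  67  67  66  70
   61  47  43  43  43  44]
 [154 154 153 153 152 152 151 150 150 152 143 104  64  65  65  65  85 107
   98  79  57  43  43  42]
 [153 152 152 151 152 153 151 151 150 150 135  88  62  65  65  65  91 133
  145
[... 938 characters left out ...]
57 155 154 155 156 157 156 156 156 133  70  56  58  63  93 135 152
  151 150 151 151 148 148]
 [155 155 154 154 155 155 157 156 156 155 138  97  72  70  89 125 151 154
  153 153 153 152 150 150]
 [156 157 155 157 155 155 155 154 155 157 156 154 145 142 153 154 158 156
  153 151 149 151 150 149]
 [156 157 156 157 157 157 156 155 155 155 156 155 154 153 154 154 155 154
  152 151 151 149 150 150]
 [158 157 156 156 156 156 156 156 156 157 156 155 154 154 155 154 155 154
  153 152 150 150 151 151]
 [155 155 153 153 153 155 157 153 152 151 154 154 153 156 154 154 154 153
  152 151 149 147 149 148]
 [154 153 152 152 154 155 156 154 152 152 153 155 156 155 155 154 154 151
  151 149 151 149 150 150]]
```

Run:
```python
from h import *
st();go([458.3,161.4,199],-106.4)
```

```text
t 13.00 tcp [458.1 159.2 243.3] F [-0.5  0.4 -1.2] T [-0.   -0.01 -0.06] w 33.3 g 35.8
shift [-0.0004 -0.0022  0.0443] toolyaw -106.6 tilt 0.02 turn [-0.0001 -0.     -0.001 ]
```

Call:
play_rows(
  steps=[
    [[0,-0.002,0.01,0,0,-0.001,-1],[0,-0.002,0.025,0,0,-0.001,-1],[0,-0.002,0.036,0,0,-0.001,-1],[0,-0.002,0.042,0,0,-0.001,-1],[0,-0.002,0.044,0,0,-0.001,-1],[0,-0.002,0.044,0,0,-0.001,-1],[0,-0.002,0.044,0,0,-0.001,-1]],
  ],
)

```text
time: 13.58
tcp_pos: [458.7, 162.1, 199.3]
tool_rot: [0.99, -0.142, 0.0, 0.0]
force: [-0.5, 0.1, -1.9]
width: 33.2
grip_force: 35.7
```

Run:
```python
from h import *
st();go([458.3,161.4,194],-106.4)
```

```text
t 13.58 tcp [458.7 162.1 199.3] F [-0.5  0.1 -1.9] T [-0.02 -0.02  0.02] w 33.2 g 35.7
shift [-0.0002  0.0008  0.0053] toolyaw -106.3 tilt 0.02 turn [ 0.     -0.0001  0.0005]
```

Call:
play_rows(
  steps=[
    [[0,0.0008,0.001,0,0,0,-1],[0,0.0008,0.002,0,0,0,-1],[0,0.0008,0.003,0,0,0,-1],[0,0.0008,0.004,0,0,0,-1],[0,0.0008,0.005,0,0,0,-1],[0,0.0008,0.006,0,0,0,-1],[0,0.0008,0.007,0,0,0,-1],[0,0.0008,0.007,0,0,0,-1]],
  ],
)

```text
time: 14.25
tcp_pos: [458.3, 161.7, 192.0]
tool_rot: [0.99, -0.142, -0.0, -0.0]
force: [-0.1, 0.4, -3.0]
width: 33.7
grip_force: 35.6
```

Call:
play_rows(
  steps=[
    [[0,0,0.001,0,0,0,-1],[0,0,0.0015,0,0,0,-1],[0,0,0.002,0,0,0,-1],[0,0,0.0025,0,0,0,-1],[0,0,0.003,0,0,0,-1],[0,0,0.003,0,0,0,-1]],
  ],
)

```text
time: 14.75
tcp_pos: [458.3, 161.7, 189.1]
tool_rot: [0.99, -0.142, -0.0, -0.0]
force: [-0.1, 2.2, -1.9]
width: 33.8
grip_force: 35.6
```

Run:
```python
from h import *
st()
```

```text
t 14.75 tcp [458.3 161.7 189.1] F [-0.1  2.2 -1.9] T [ 0.57 -0.06 -0.02] w 33.8 g 35.6
```

The nose is 4 mm below the rim, so the pin has entered the bore. There is a light +y side force, so I ease that way.

Call:
play_rows(
  steps=[
    [[0,-0.0006,0,0,0,0,-1],[0,-0.0006,0.0005,0,0,0,-1],[0,-0.0006,0.001,0,0,0,-1],[0,-0.0006,0.0015,0,0,0,-1],[0,-0.0006,0.002,0,0,0,-1],[0,-0.0006,0.002,0,0,0,-1]],
  ],
)

```text
time: 15.25
tcp_pos: [458.4, 162.2, 187.0]
tool_rot: [0.99, -0.142, -0.0, -0.0]
force: [-0.2, 1.4, -2.1]
width: 33.6
grip_force: 35.6
```

Run:
```python
from h import *
st()
```

```text
t 15.25 tcp [458.4 162.2 187. ] F [-0.2  1.4 -2.1] T [ 0.28 -0.07 -0.01] w 33.6 g 35.6
```

Call:
play_rows(
  steps=[
    [[0,-0.0004,0.001,0,0,0,-1],[0,-0.0004,0.002,0,0,0,-1],[0,-0.0004,0.003,0,0,0,-1],[0,-0.0004,0.0035,0,0,0,-1],[0,-0.0004,0.004,0,0,0,-1],[0,-0.0004,0.0045,0,0,0,-1],[0,-0.0004,0.005,0,0,0,-1],[0,-0.0004,0.0055,0,0,0,-1],[0,-0.0004,0.006,0,0,0,-1],[0,-0.0004,0.006,0,0,0,-1]],
  ],
)

```text
time: 16.08
tcp_pos: [458.5, 162.4, 181.1]
tool_rot: [0.99, -0.142, -0.0, 0.0]
force: [-0.1, -0.5, -2.0]
width: 33.8
grip_force: 35.6
```

Run:
```python
from h import *
st()
```

```text
t 16.08 tcp [458.5 162.4 181.1] F [-0.1 -0.5 -2. ] T [ 0.02 -0.   -0.01] w 33.8 g 35.6
```

Free of side load. I go on at the same pace.

Call:
play_rows(
  steps=[
    [[0,0,0.001,0,0,0,-1],[0,0,0.002,0,0,0,-1],[0,0,0.003,0,0,0,-1],[0,0,0.0035,0,0,0,-1],[0,0,0.004,0,0,0,-1],[0,0,0.0045,0,0,0,-1],[0,0,0.005,0,0,0,-1],[0,0,0.0055,0,0,0,-1],[0,0,0.006,0,0,0,-1],[0,0,0.006,0,0,0,-1]],
  ],
)

```text
time: 16.92
tcp_pos: [458.5, 162.5, 175.1]
tool_rot: [0.99, -0.142, -0.0, 0.0]
force: [-0.5, 0.8, -1.3]
width: 33.5
grip_force: 35.6
```

Run:
```python
from h import *
st()
```

```text
t 16.92 tcp [458.5 162.5 175.1] F [-0.5  0.8 -1.3] T [ 0.04 -0.04  0.03] w 33.5 g 35.6
```

Call:
play_rows(
  steps=[
    [[0,0,0.001,0,0,0,-1],[0,0,0.002,0,0,0,-1],[0,0,0.003,0,0,0,-1],[0,0,0.0035,0,0,0,-1],[0,0,0.004,0,0,0,-1],[0,0,0.0045,0,0,0,-1],[0,0,0.005,0,0,0,-1],[0,0,0.0055,0,0,0,-1],[0,0,0.006,0,0,0,-1],[0,0,0.0065,0,0,0,-1],[0,0,0.007,0,0,0,-1],[0,0,0.007,0,0,0,-1]],
  ],
)

```text
time: 17.92
tcp_pos: [458.5, 162.5, 168.0]
tool_rot: [0.99, -0.142, -0.0, 0.0]
force: [0.1, 0.8, -1.8]
width: 33.7
grip_force: 35.6
```

Run:
```python
from h import *
st()
```

```text
t 17.92 tcp [458.5 162.5 168. ] F [ 0.1  0.8 -1.8] T [ 0.16 -0.04  0.02] w 33.7 g 35.6
```

Call:
play_rows(
  steps=[
    [[0,0,0.001,0,0,0,-1],[0,0,0.002,0,0,0,-1],[0,0,0.003,0,0,0,-1],[0,0,0.004,0,0,0,-1],[0,0,0.005,0,0,0,-1],[0,0,0.006,0,0,0,-1],[0,0,0.007,0,0,0,-1],[0,0,0.008,0,0,0,-1],[0,0,0.009,0,0,0,-1],[0,0,0.01,0,0,0,-1],[0,0,0.01,0,0,0,-1]],
  ],
)

```text
time: 18.83
tcp_pos: [458.5, 162.5, 158.0]
tool_rot: [0.99, -0.142, -0.0, 0.0]
force: [-0.2, 0.4, -2.2]
width: 33.8
grip_force: 35.6
```

Run:
```python
from h import *
st()
```

```text
t 18.83 tcp [458.5 162.5 158. ] F [-0.2  0.4 -2.2] T [ 0.17 -0.05 -0.02] w 33.8 g 35.6
```

Call:
play_rows(
  steps=[
    [[0,0,0.001,0,0,0,-1],[0,0,0.002,0,0,0,-1],[0,0,0.003,0,0,0,-1],[0,0,0.004,0,0,0,-1],[0,0,0.005,0,0,0,-1],[0,0,0.006,0,0,0,-1],[0,0,0.007,0,0,0,-1],[0,0,0.008,0,0,0,-1],[0,0,0.0085,0,0,0,-1],[0,0,0.009,0,0,0,-1],[0,0,0.009,0,0,0,-1]],
  ],
)

```text
time: 19.75
tcp_pos: [458.5, 162.5, 149.1]
tool_rot: [0.99, -0.142, -0.0, 0.0]
force: [-0.4, 0.0, -3.1]
width: 33.3
grip_force: 35.6
```

Call:
play_rows(
  steps=[
    [[0,0,0.0005,0,0,0,-1],[0,0,0.001,0,0,0,-1],[0,0,0.0015,0,0,0,-1],[0,0,0.0015,0,0,0,-1]],
  ],
)

```text
time: 20.08
tcp_pos: [458.5, 162.5, 147.5]
tool_rot: [0.99, -0.142, -0.0, 0.0]
force: [0.6, -0.2, -1.8]
width: 34.0
grip_force: 35.6
```

Call:
play_rows(
  steps=[
    [[0,0,0.0005,0,0,0,-1],[0,0,0.001,0,0,0,-1],[0,0,0.001,0,0,0,-1],[0,0,0.001,0,0,0,-1]],
  ],
)

```text
time: 20.42
tcp_pos: [458.7, 162.4, 147.1]
tool_rot: [0.99, -0.142, 0.0, -0.0]
force: [-2.7, -0.0, 8.3]
width: 33.7
grip_force: 36.7
```

Call:
play_rows(
  steps=[
    [[0,0,0.0003,0,0,0,-1],[0,0,0.0003,0,0,0,-1],[0,0,0.0003,0,0,0,-1]],
  ],
)

```text
time: 20.67
tcp_pos: [458.7, 162.4, 147.1]
tool_rot: [0.99, -0.142, 0.0, -0.001]
force: [-3.3, 0.3, 11.8]
width: 33.6
grip_force: 37.2
```

Run:
```python
from h import *
st()
q=[capture("scene")[0] for _ in range(1)][0]
cv2.imwrite("pics/t4.png",np.clip(cv2.resize(q[60:160,265:375],(660,600),interpolation=cv2.INTER_CUBIC)*1.6,0,255).astype(np.uint8))
```

```text
t 20.67 tcp [458.7 162.4 147.1] F [-3.3  0.3 11.8] T [ 0.1   0.78 -0.01] w 33.6 g 37.2
```

View pics/t4.png

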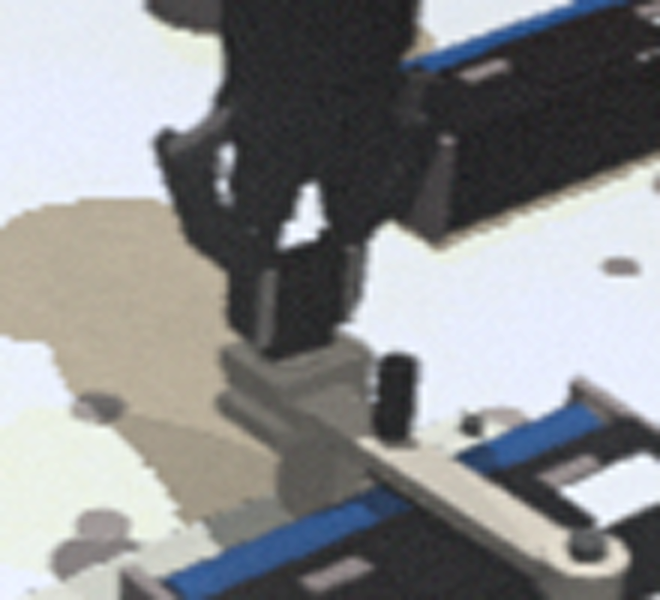

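The pin's shoulder is seated on the upper latch plate (crop around (300,350)), with the stop felt at the expected height and the button still held in. I release.

Call:
play_rows(
  steps=[
    [[0,0,-0.0005,0,0,0,-0.15],[0,0,-0.0005,0,0,0,-0.1],[0,0,-0.0005,0,0,0,0],[0,0,-0.0005,0,0,0,0.1],[0,0,-0.0005,0,0,0,0.2],[0,0,-0.0005,0,0,0,0.3],[0,0,-0.0005,0,0,0,0.3],[0,0,-0.01,0,0,0,0.3],[0,0,-0.03,0,0,0,0.3],[0,0,-0.06,0,0,0,0.3],[0,0,-0.09,0,0,0,0.3],[0,0,-0.12,0,0,0,0.3]],
  ],
)

```text
time: 21.72
tcp_pos: [458.3, 161.8, 268.2]
tool_rot: [0.99, -0.142, -0.0, 0.0]
force: [0.4, 0.6, 0.2]
width: 55.5
grip_force: 0.0
```

Call:
play_rows(
  steps=[
    [[0.05,0.2,-0.03,0,0,0,0.3],[0.05,0.2,-0.03,0,0,0,0.3],[0.05,0.2,-0.03,0,0,0,0.3],[0.05,0.2,-0.03,0,0,0,0.3],[0.05,0.2,-0.03,0,0,0,0.3],[0.05,0.2,-0.03,0,0,0,0.3],[0.05,0.2,-0.03,0,0,0,0.3],[0.05,0.2,-0.03,0,0,0,0.3]],
  ],
)

```text
time: 22.38
tcp_pos: [450.4, -43.4, 296.6]
tool_rot: [0.99, -0.142, -0.0, -0.0]
force: [0.4, -0.1, -0.0]
width: 55.7
grip_force: 0.0
```

Run:
```python
from h import *
st()
q=capture("scene")[0];p=capture("top")[0]
g=lambda q:np.clip(cv2.resize(q,(390,390),interpolation=cv2.INTER_CUBIC)*1.6,0,255).astype(np.uint8)
cv2.imwrite("pics/t5.png",np.hstack([g(q[75:175,270:370]),g(p[200:320,80:200])]))
```

```text
t 22.38 tcp [450.4 -43.4 296.6] F [ 0.4 -0.1 -0. ] T [ 0.05 -0.01  0.01] w 55.7 g 0.0
```

View pics/t5.png

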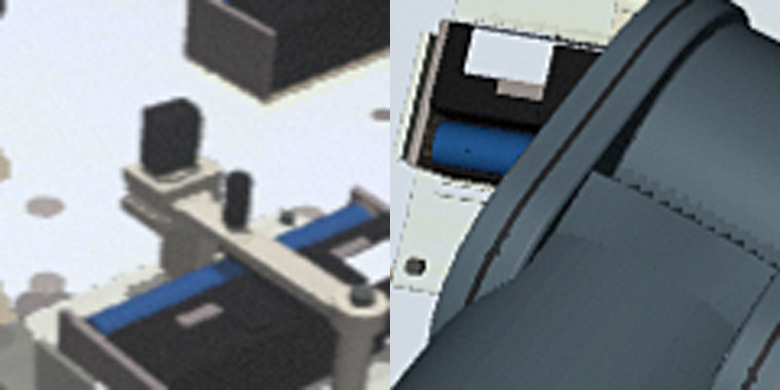

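The pin stands upright and seated at (170,140) in the left half, with the bar across and the gripper clear. I check the handle's top height, which should be 157 mm, and hand in if it matches.

Run:
```python
from h import *
p,d=capture("scene");c=camera_info("scene")
v,u=np.mgrid[98:125,303:326];dd=d[98:125,303:326]
X=(np.stack([(u-c["cx"])/c["fx"]*dd,(v-c["cy"])/c["fy"]*dd,dd],-1)-c["t"])@c["R"]
k=X[(p[98:125,303:326].max(2)<60)&(dd>0)];k=k[abs(k[:,0]-459)<40];z=np.percentile(k[:,2],[2,50,90,98]);print(z)
if 153<z[3]<161: print(hand_in())
```

```text
[101.9983402  138.79049408 156.11712441 157.68486213]
the job is handed in; nothing more can be done
None
```

The job is handed in: the bar rests against the latch's column (about 5 N felt) and the pin is through latch and bar, shoulder home at about 12 N. I released it with the gripper clear; the button faces away from the camera, so I couldn't see it spring out, and no verdict came back.

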